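# Swap the tins: roll the blue one back into store, let the red one out

## Robot

A 7-joint arm with a two-finger parallel gripper is mounted at the origin on a cart in front of the work surface, level with it; the furniture and walls round the work are solid. World frame = base frame: x ahead of the robot, y to its left, z up, the work surface at z = 0. Lengths are in m, angles in rad, forces in N, time in s.
With the tool pointing down it reaches from about 0.425 to 0.825 m from the base axis. Payload 3.6 kg.
Tool frame: the origin (TCP) lies where the fingers leave the gripper's body, on its centre line; the fingertips stand 73 mm ahead of it and the grasp point (between the pads) lies 54 mm ahead of it; z points along the fingers, y is the line along which they close (so a half turn about z gives the same grasp; the last joint's range is limited). The gripper opens to 85 mm and grips with 20 to 120 N. Pads are 22 mm wide; open, the fingers measure 114 mm over their backs; the gripper's body (76 mm by 85 mm) begins 54 mm behind the grasp point. The pads swing forward as they close: fully open they stand 13 mm farther back than shut.
Start: joints at [-1.22, 0.615, -0.013, 1.423, 0.008, 1.103, -0.04], TCP at [0.24, 0.604, 0.304] pointing down, gripper open.
Joint ranges: [-3.12, 3.12], [-0.3, 2.06], [-1.34, 1.32], [0.26, 2.42], [-1.36, 4.5], [0.01, 1.98], [-2.84, 2.84]. Speed limits (rad/s): [2.79, 2.79, 3.14, 3.14, 3.14, 3.14, 3.14].

## Interface

Orientations are given as a unit quaternion [x, y, z, w].
In Python, from station import arm, snapshot, camera_info, ticket gives the robot as it stands. Calls block until the motion is done:
- arm.movep(position, orientation): joint-space move of the TCP to a pose.
- arm.line_to(position, velocity=0.15, ori=None): straight line of the TCP; ori=None keeps the orientation; velocity is the mean speed in m/s.
- arm.move_j(angles): joint-space move.
- arm.move_gripper(opening, effort=None): opening from 0.0 (shut) to 1.0 (fully open); effort is the grip in N (None keeps the last); returns when the fingers have stopped.
- arm.pause(seconds).
- arm.ik(position, orientation): joint angles nearest the present ones, or None.
- snapshot(name): name is "scene" or "side" or "wrist"; returns the picture (420x560x3 uint8, blue, green, red); there is no depth.
- camera_info(name): a dict with "fx", "fy", "cx", "cy" (pixels), "R" (3x3) and "t" (3): a world point X has camera coordinates R X + t; the wrist camera has in their place "T_tool_cam" (4x4, takes a point from camera to tool coordinates, whose origin is the TCP and whose axes are the flange's). Camera axes: x right, y down, z forward; pixel columns grow to the right and rows downward; lengths in m; the calibration is good to about 2 mm. A picture is of the moment at which its call begins: read the wrist's pose just before it. camera_info takes no time and is no camera call.
A pose or a line that the arm cannot do raises arm.MotionError and nothing moves.
- ticket.finish_job(): hands the job in; it is judged then, once.
Readings, each from a call of its own:
- arm.read_time(): time.
- arm.read_joint_positions(): joint angles.
- arm.read_dq(): joint speeds.
- arm.read_effort(): joint torques, N m.
- arm.read_tool_pos(): TCP position.
- arm.read_eef_rot(): TCP orientation.
- arm.read_ft_force(): force on the tool from outside, world axes, zero at the start.
- arm.read_wrist_torque(): the same for the moment, N m.
- arm.read_opening(): opening from 0.0 (shut) to 1.0 (fully open).
- arm.read_finger_force(): force on a finger pad.
Only numpy, scipy, OpenCV 4.12 (cv2) and the standard library are available. Lean on these libraries where they do the work, as an engineer would, in place of code of your own. Each camera call takes 0.05 s, during which the arm holds its last target. There are 200 camera calls.

## Task

The cook needs the red tin now and not the blue one. With a fingertip, push the blue tin that lies out at the front of its sloping rack up the lane until the spring tongue stands up behind it and keeps it from rolling back, and on the other rack press down the orange tab, so that the red tin rolls by itself down to the front lip, and let the tab come up again. Pick up no tin, do not touch the red one, and leave everything else standing where it is.

Things in the scene. Friction and masses are not known exactly. Their poses are not given: they have to be found in the camera images.
- rack_blue: Rack of the blue tins: dark grey sheet-steel gutter on wire legs, fixed; one blue tin lies out at its lip, one is in store behind its tongue. Origin on the worktop under it, x to its back. Both racks are alike; either stands on the left. Side walls stand 22 mm above the lane floor, the back plate 42 mm. Front lip: two tabs 17 mm high with a 42 mm wide finger gap between them.
- rack_red: Rack of the red tins: dark grey sheet-steel gutter on wire legs, fixed; its one red tin is in store, nothing lies at the lip. Origin on the worktop under it, x to its back. Both racks are alike; either stands on the left. Side walls stand 22 mm above the lane floor, the back plate 42 mm. Front lip: two tabs 17 mm high with a 42 mm wide finger gap between them.
- lane_blue: Lane floor of the blue rack, rising 9 degrees to the back. Origin: middle of its front edge at the lip's inner face, 20 mm above the worktop; x up along the floor, y left across it, z square to it. 75 mm wide inside, back plate at x = 184 mm. A tin at the lip has its axis at x = 25, one kept by the tongue at x = 98, z = 27 mm; two kept tins have 5 mm play to the back.
- lane_red: Lane floor of the red rack, rising 9 degrees to the back. Origin: middle of its front edge at the lip's inner face, 20 mm above the worktop; x up along the floor, y left across it, z square to it. 75 mm wide inside, back plate at x = 184 mm. A tin at the lip has its axis at x = 25, one kept by the tongue at x = 98, z = 27 mm; two kept tins have 5 mm play to the back.
- tip_blue (a point): Tip of the blue rack's spring tongue, 24 mm wide in the lane's middle: hinged at lane x = 34 mm, it slopes up to the tip at x = 74, 14 mm above the floor. A tin pushed up presses it flat and, once past, it springs up behind; short of that the tin rolls back to the lip. Fingertips lower than 16 mm above the floor there hold it down; at 20 to 25 mm they do not.
- tip_red (a point): Tip of the red rack's spring tongue, 24 mm wide in the lane's middle: hinged at lane x = 34 mm, it slopes up to the tip at x = 74, 14 mm above the floor. A tin pushed up presses it flat and, once past, it springs up behind; short of that the tin rolls back to the lip. Fingertips lower than 16 mm above the floor there hold it down; at 20 to 25 mm they do not.
- blue_tin: The tin to be put back, out at the lip at the start. Lacquered blue tin with a broad cream band and steel ends, diameter 54 mm, 70 mm long, about 240 g, lying across the lane and free to roll. Origin at its centre; y is its axis (x and z turn as it rolls).
- blue_stock: The blue tin already in store, resting against the tongue; it is pushed on up the lane by the other. Lacquered blue tin with a broad cream band and steel ends, diameter 54 mm, 70 mm long, about 240 g, lying across the lane and free to roll. Origin at its centre; y is its axis (x and z turn as it rolls).
- red_tin: The tin wanted out, in store behind the tongue at the start. Lacquered red tin with a broad cream band and steel ends, diameter 54 mm, 70 mm long, about 240 g, lying across the lane and free to roll. Origin at its centre; y is its axis (x and z turn as it rolls).
- tongue_blue (a joint): Angle of the spring tongue of the blue rack with its tab, rad: 0 standing up, 0.37 pressed flat. The spring brings it back to 0; at the tab it takes 1 to 2 N, and it is firm at the end.
- tongue_red (a joint): Angle of the spring tongue of the red rack with its tab, rad: 0 standing up, 0.37 pressed flat. The spring brings it back to 0; at the tab it takes 1 to 2 N, and it is firm at the end.
- tab_blue (a point): Middle of the top of the blue rack's orange thumb tab, 30 x 26 mm, right of its side wall (lane frame x 74, y -70, z 24 mm), 55 mm above the worktop. One piece with the tongue: it swings about lane x 34, z -6 mm; at 0.37 rad it is 16 mm lower and 8 mm farther up the lane, the tongue lies flat, and the tin rolls out within a second, passing 22 mm beside the tab, its top 50 mm above it.
- tab_red (a point): Middle of the top of the red rack's orange thumb tab, 30 x 26 mm, right of its side wall (lane frame x 74, y -70, z 24 mm), 55 mm above the worktop. One piece with the tongue: it swings about lane x 34, z -6 mm; at 0.37 rad it is 16 mm lower and 8 mm farther up the lane, the tongue lies flat, and the tin rolls out within a second, passing 22 mm beside the tab, its top 50 mm above it.
- salt_shaker: Bystander, loose. Salt shaker, clear with grey top, 44 mm across, 90 mm high. Origin at the centre of its underside.
- egg_cup: Bystander, loose. White egg cup, 52 mm across, 45 mm high. Origin at the centre of its underside.
- green_mug: Bystander, loose. Green and white mug, 78 x 116 x 101 mm high. Origin at the centre of its underside.
- glass: Bystander, loose. Clear tumbler, 70 mm across, 91 mm high. Origin at the centre of its underside.
- packet: Bystander, loose. Green tea packet standing on edge, 16 x 52 x 64 mm high. Origin at the centre of its underside.

How it is judged:
By the outcome, as a careful person would: the job done as asked, in the order asked, and still so for the second after the job is handed in, with the robot touching nothing.
It also fails if it takes over 48 s, if anything falls off the work surface, if the arm or the gripper's body presses on something with over 40 N, if the wrist force passes 120 N, or if a joint passes its speed limit or range.

## Working session

There is one attempt and no reset: what is moved stays moved. The work goes in short steps, each a Python script; the robot and the scene stay as the last script left them, time stands still between calls to the robot, and variables do not carry over. Pictures are saved under pics/ and viewed, at most 10 in all, crops included, and the job is handed in when it is done.

```bash
mkdir -p pics; ls
python3 - <<'E'
from station import arm, snapshot, camera_info
import cv2,numpy as np
a=snapshot("scene");b=snapshot("side")
cv2.imwrite("pics/scene.png",a);cv2.imwrite("pics/side.png",b)
for n in("scene","side"):
    c=camera_info(n);R=np.array(c["R"]);t=np.array(c["t"]);print(n,c["fx"],c["cx"],c["cy"],(-R.T@t).round(3),R[2].round(2))
print(camera_info("wrist"),arm.read_time(),arm.read_eef_rot())
E
```

```text
pics
scene 424.97285708841537 274.1176086290611 209.66060210848826 [ 0.094 -0.842  0.931] [ 0.36  0.57 -0.74]
side 393.674434343897 276.94899328773016 209.37178187119378 [0.397 0.765 0.622] [ 0.09 -0.86 -0.5 ]
{'fx': 373.2152679834698, 'fy': 373.2152679834698, 'cx': 276.9121875579085, 'cy': 213.8346541627096, 'T_tool_cam': array([[-4.58241155e-04, -9.54904607e-01, -2.96912412e-01,
         7.57297490e-02],
       [ 9.99999810e-01, -5.59780896e-04,  2.56965643e-04,
         9.72200281e-04],
       [-4.11583573e-04, -2.96912238e-01,  9.54904683e-01,
        -7.02453312e-02],
       [ 0.00000000e+00,  0.00000000e+00,  0.00000000e+00,
         1.00000000e+00]])} 0.1 [ 1.87739480e-01  9.82218152e-01 -1.15879171e-03 -2.14644970e-04]
```

View pics/scene.png

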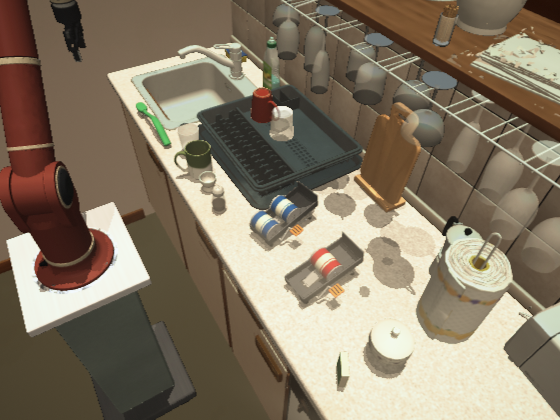

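View pics/side.png

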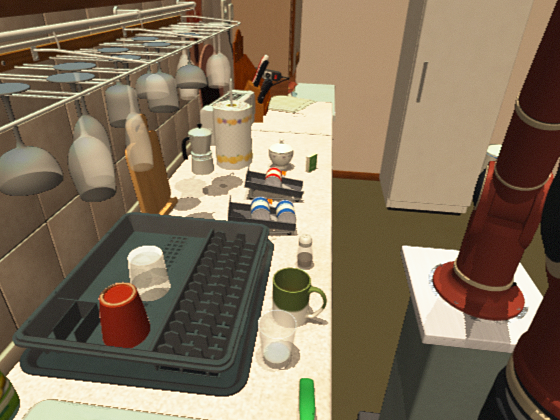

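The scene view has the blue rack on the left: lip tin near (265,222), stock tin near (284,208), and its tab near (296,231). The red rack is on the right: tin near (325,262), tab near (336,292). Next I'll get rough positions by ray casting.

```bash
cat > h.py <<'E'
from station import arm, snapshot, camera_info, ticket
import cv2, numpy as np
from scipy.spatial.transform import Rotation as Rot
def cam(n):
    c=camera_info(n)
    if n=="wrist":
        T=np.eye(4);T[:3,:3]=Rot.from_quat(arm.read_eef_rot()).as_matrix();T[:3,3]=arm.read_tool_pos()
        W=T@np.array(c["T_tool_cam"]);return c,W[:3,:3],W[:3,3]
    R=np.array(c["R"]);return c,R.T,-R.T@np.array(c["t"])
def ray(C,uv,z):
    c,R,o=C;d=R@[(uv[0]-c["cx"])/c["fx"],(uv[1]-c["cy"])/c["fy"],1];return o+d*(z-o[2])/d[2]
def blobs(img,lo,hi,amin):
    h=cv2.cvtColor(img,cv2.COLOR_BGR2HSV);m=cv2.inRange(h,np.array(lo),np.array(hi))
    n,l,s,ce=cv2.connectedComponentsWithStats(m)
    return [(ce[i].round(1),s[i].tolist()) for i in range(1,n) if s[i][4]>=amin]
E
python3 - <<'E'
from h import *
a=cv2.imread("pics/scene.png");C=cam("scene")
for n,lo,hi,z in(("or",(8,130,120),(20,255,255),.055),("blue",(100,110,50),(125,255,255),.055),("red",(0,150,80),(6,255,255),.06)):
    for ce,s in blobs(a,lo,hi,8):
        if ce[1]>190 and ce[0]>200: print(n,ce,s,ray(C,ce,z).round(3))
for n,uv in dict(salt=(219,209),egg=(208,190),pk=(343,383),mug=(200,165),lipBl=(251,226),lipR=(287,268),backB=(317,203),backR=(362,253)).items(): print(n,ray(C,uv,0.03).round(3))
E
```

```text
or [379.  195.4] [355, 175, 50, 36, 241] [ 0.817 -0.263  0.055]
or [296.2 229.8] [290, 224, 13, 12, 88] [ 0.537 -0.252  0.055]
or [336. 290.] [329, 284, 15, 13, 95] [ 0.517 -0.457  0.055]
or [451.  291.1] [448, 288, 7, 7, 26] [ 0.755 -0.6    0.055]
or [464.  298.4] [460, 296, 9, 5, 31] [ 0.766 -0.63   0.055]
or [490.3 302.5] [487, 301, 8, 4, 17] [ 0.812 -0.669  0.055]
or [440.8 332. ] [439, 330, 5, 4, 13] [ 0.655 -0.663  0.055]
or [461.8 336.1] [456, 334, 14, 5, 37] [ 0.688 -0.694  0.055]
blue [277.5 200.6] [272, 196, 14, 11, 60] [ 0.55  -0.133  0.055]
blue [289.3 208.7] [284, 205, 13, 10, 60] [ 0.562 -0.177  0.055]
blue [259.7 214.1] [255, 212, 11, 6, 33] [ 0.48  -0.153  0.055]
red [319.7 253.1] [314, 249, 14, 11, 74] [ 0.544 -0.35   0.06 ]
red [331.  265.5] [324, 261, 16, 12, 84] [ 0.546 -0.396  0.06 ]
salt [ 0.4   -0.058  0.03 ]
egg [0.405 0.029 0.03 ]
pk [ 0.406 -0.636  0.03 ]
mug [0.431 0.144 0.03 ]
lipBl [ 0.448 -0.16   0.03 ]
lipR [ 0.46 -0.33  0.03]
backB [ 0.658 -0.18   0.03 ]
backR [ 0.657 -0.39   0.03 ]
```

Run:
```python
from h import *
arm.move_gripper(0.0)
arm.movep([0.46,0.0,0.36],[0,1,0,0]); print(arm.read_time())
arm.movep([0.46,-0.27,0.33],[0,1,0,0]); print(arm.read_time(),arm.read_opening())
C=cam("wrist");a=snapshot("wrist");cv2.imwrite("pics/w1.png",a)
np.savez("w1.npz",R=C[1],o=C[2])
for n,lo,hi,z in(("or",(8,130,120),(20,255,255),.055),("blue",(100,110,50),(125,255,255),.055),("red",(0,150,80),(6,255,255),.06)):
    for ce,s in blobs(a,lo,hi,30): print(n,ce,s,ray(C,ce,z).round(4))
c=C[0];T=np.linalg.inv(np.array(c["T_tool_cam"]))
for z in(.060,.073,.086):
    for x in(-.011,.011):
        p=T@[x,0,z,1];print(z,x,(p[:2]/p[2]*c["fx"]+[c["cx"],c["cy"]]).round(1))
```

```text
3.1667
4.225 0.004551260137746153
or [ 86.3 237.7] [72, 223, 29, 30, 673] [ 0.5181 -0.4546  0.055 ]
or [292.3 253.5] [279, 241, 29, 30, 400] [ 0.5347 -0.251   0.055 ]
blue [384.1 191.5] [368, 164, 29, 57, 1026] [ 0.4707 -0.1646  0.055 ]
blue [335.7 200.4] [321, 173, 28, 56, 1004] [ 0.4795 -0.2102  0.055 ]
blue [352.4 203.6] [349, 184, 6, 41, 47] [ 0.4827 -0.194   0.055 ]
blue [394.9 264.6] [379, 238, 29, 55, 974] [ 0.5467 -0.1469  0.055 ]
blue [347.8 272.9] [333, 246, 28, 55, 960] [ 0.5561 -0.1941  0.055 ]
blue [364.8 277.8] [362, 262, 6, 33, 36] [ 0.5616 -0.1764  0.055 ]
red [171.7 259.3] [161, 232, 26, 54, 976] [ 0.539  -0.3707  0.06  ]
red [124.2 262.2] [113, 235, 27, 54, 944] [ 0.5422 -0.4181  0.06  ]
red [139.2 259.6] [137, 234, 9, 53, 77] [ 0.5393 -0.403   0.06  ]
0.06 -0.011 [274.9 322.8]
0.06 0.011 [274.8 273.1]
0.073 -0.011 [275.  305.6]
0.073 0.011 [274.9 259.1]
0.086 -0.011 [275.1 290.8]
0.086 0.011 [275.  247.2]
```

View pics/w1.png

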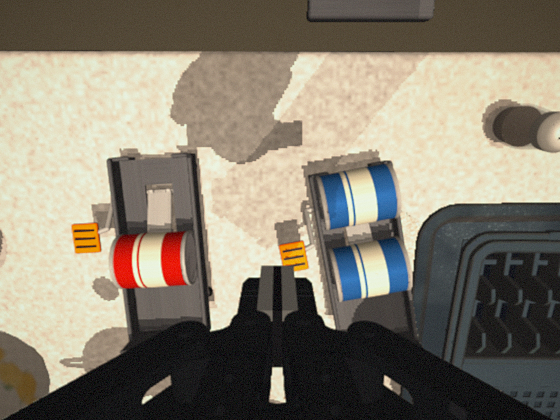

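The wrist picture shows the red tab at (86,238), the blue tab at (293,256), the blue lip tin at (360,196), the stock tin at (371,269) and the red tin at (150,260). The shut fingertips end at about (276,265). The tab and tin fixes agree: blue lane origin about (0.456, -0.1945) with yaw 11°. I'll touch the worktop lightly to check the fingertip length, then move in front of the blue tin.

```bash
cat >> h.py <<'E'
S,Co=np.sin(np.radians(9)),np.cos(np.radians(9))
def quat(yaw): return (Rot.from_euler('z',yaw)*Rot.from_quat([0,1,0,0])).as_quat()
class Lane:
    def __init__(s,o,yaw): s.o=np.array(o);s.yaw=yaw;s.ex=np.array([np.cos(yaw),np.sin(yaw)]);s.ey=np.array([-s.ex[1],s.ex[0]]);s.q=quat(yaw)
    def w(s,x,y,z): return np.r_[s.o+s.ex*(x*Co-z*S)+s.ey*y,.02+x*S+z*Co]
    def tcp(s,x,y,z,L,h): # tool-down TCP with the tip's front edge at lane x,y,z
        p=s.w(x,y,z);p[:2]-=h*s.ex;p[2]+=L;return p
blue=Lane([.456,-.1945],np.radians(11.1))
E
python3 - <<'E'
from h import *
arm.movep([.43,-.30,.10],[0,1,0,0]);f0=arm.read_ft_force()
z=.092;arm.line_to([.43,-.30,z],.1)
while z>.055:
    z-=.0015;arm.line_to([.43,-.30,z],.04)
    if arm.read_ft_force()[2]-f0[2]>3: break
print("touch tcp z",arm.read_tool_pos(),arm.read_ft_force()-f0,arm.read_time())
arm.line_to([.43,-.30,.15],.25)
p=blue.tcp(-.017,0,.022,.073,.011);print(p)
arm.movep(p+[0,0,.05],blue.q);print(arm.read_time(),arm.read_ft_force())
E
```

```text
touch tcp z [ 0.43012789 -0.30016957  0.07266424] [-1.99790221  1.48307903 14.46406717] 8.9583
[ 0.42535201 -0.2005129   0.11206976]
9.9083 [-0.21706617 -0.69562299  1.14801543]
```

The touch confirms a tip length of 73 mm. Now I'll push the blue tin.

Run:
```python
from h import *
P=lambda x:blue.tcp(x,0,.0225,.073,.011)
arm.line_to(P(-.017),.12);f0=np.array(arm.read_ft_force())
arm.line_to(P(.062),.06)
x=.062
while x<.080:
    f=np.array(arm.read_ft_force())-f0
    print(round(x,4),f.round(2))
    if f[:2]@blue.ex<-5: break
    x+=.0015;arm.line_to(P(x),.03)
print(arm.read_tool_pos()-P(x),arm.read_time())
cv2.imwrite("pics/w2.png",snapshot("wrist"));s=snapshot("scene")
cv2.imwrite("pics/s2.png",cv2.resize(s[170:310,220:400],None,fx=4,fy=4,interpolation=cv2.INTER_CUBIC))
```

```text
0.062 [-2.45 -0.7   2.99]
0.0635 [-1.76 -0.5   1.97]
0.065 [-1.21 -0.61  1.83]
0.0665 [-1.72 -1.5   2.62]
0.068 [-2.26 -1.82  2.86]
0.0695 [-0.62 -0.12  2.73]
0.071 [-2.06 -1.27  3.54]
0.0725 [-3.36 -0.42  2.44]
0.074 [-3.71 -2.34  3.  ]
0.0755 [-3.64 -2.67  2.83]
0.077 [-4.29 -2.13  1.87]
0.0785 [-7.76 -2.22  3.51]
[-0.00288781 -0.00062272 -0.00063689] 14.6917
```

View pics/s2.png

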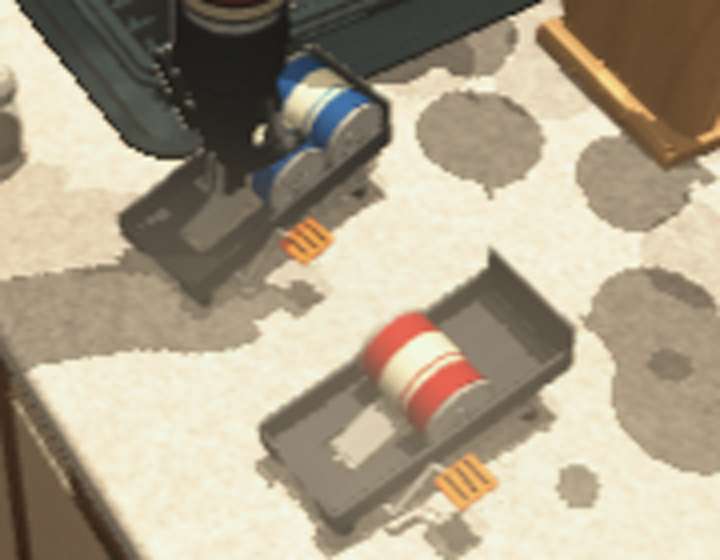

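The blue tins are up against the back plate and the blue tab is back at its raised pixel, about (296.7, 230), so the tongue is standing. I'll back off slowly and check.

Run:
```python
from h import *
P=lambda x:blue.tcp(x,0,.0225,.073,.011)
arm.line_to(P(.060),.03);arm.line_to(P(-.017),.12)
arm.line_to(P(-.017)+[0,0,.08],.2)
s=snapshot("scene");C=cam("scene")
for ce,st in blobs(s,(8,130,120),(20,255,255),8):
    if 280<ce[0]<345 and ce[1]>200: print(ce,st,ray(C,ce,.055).round(4))
cv2.imwrite("pics/s3.png",cv2.resize(s[170:310,220:400],None,fx=4,fy=4,interpolation=cv2.INTER_CUBIC))
print(arm.read_time())
```

```text
[296.2 229.7] [290, 224, 13, 12, 90] [ 0.5373 -0.2514  0.055 ]
[336. 290.] [329, 284, 15, 13, 95] [ 0.5172 -0.4572  0.055 ]
16.95
```

View pics/s3.png

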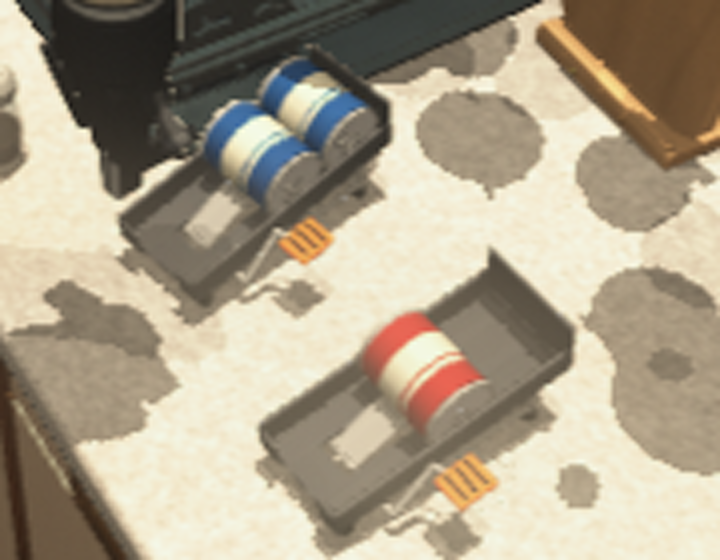

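Both blue tins rest behind the raised tongue, with the front one near (260,150) in the crop. Now I'll press the red tab.

Run:
```python
from h import *
q=quat(np.radians(4));p=arm.read_tool_pos()
arm.line_to([p[0],p[1],.25],.25)
b=np.array([.517,-.459,.073+.055])
arm.movep(b+[0,0,.10],q);arm.line_to(b+[0,0,.012],.15);arm.pause(.2)
f0=np.array(arm.read_ft_force());print(arm.read_time())
d=0.
while d<.022:
    d+=.0015;arm.line_to(b+[.4*d,0,-d],.03)
    f=np.array(arm.read_ft_force())-f0;print(round(d,4),f.round(1))
    if f[2]>7 and d>.008: break
s=snapshot("scene");print(arm.read_tool_pos(),arm.read_time())
arm.pause(1.3);s=snapshot("scene")
arm.line_to(b+[.002,0,.05],.1);arm.line_to(b+[0,0,.14],.25)
s2=snapshot("scene");C=cam("scene")
for ce,st in blobs(s2,(8,130,120),(20,255,255),8):
    if 280<ce[0]<345 and ce[1]>200: print(ce,st)
z=lambda s:cv2.resize(s[170:310,220:400],None,fx=4,fy=4,interpolation=cv2.INTER_CUBIC)
cv2.imwrite("pics/s4.png",z(s));cv2.imwrite("pics/s5.png",z(s2));print(arm.read_time())
```

```text
19.3333
0.0015 [0.5 0.4 1.9]
0.003 [0.3 1.3 2.1]
0.0045 [ 0.4 -0.   2.7]
0.006 [1.5 0.2 3.1]
0.0075 [ 2.9 -0.6  4.4]
0.009 [3.5 0.6 5.7]
0.0105 [ 1.3 -0.2  3.4]
0.012 [1.5 0.9 5.2]
0.0135 [-0.6  3.4 10.8]
[ 0.52155955 -0.45894153  0.11537839] 21.9833
[296.2 229.7] [290, 224, 13, 12, 90]
[336.3 289.7] [329, 284, 15, 13, 110]
24.675
```

View pics/s5.png

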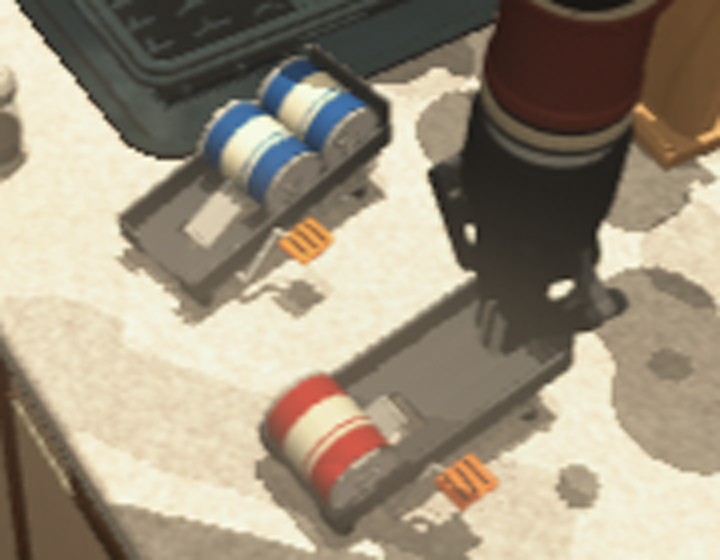

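The red tin lies at the front lip, near (325,440) in the crop, with its tongue and tab back up. Both blue tins are still kept behind theirs, and the arm is clear.

Run:
```python
from h import *
print(ticket.finish_job())
```

```text
the job is handed in; nothing more can be done
None
```

The job is handed in: the blue tin is kept behind its raised tongue, the red tin rolled by itself to the front lip, its tab is up again, and the arm touches nothing (about 25 s of the 48 s used).

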